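# Start a wash from the laundry console

### The arm

A 6-joint arm with a two-finger parallel gripper is mounted at the origin on the work surface. World frame = base frame: x ahead of the robot, y to its left, z up, the work surface at z = 0. Lengths are in mm, angles in rad, forces in N, time in s.
With the tool pointing down it reaches from about 300 to 775 mm from the base axis. Payload 14.6 kg.
Tool frame: the origin (TCP) lies between the finger pads; the fingertips stand manip.nose_length ahead of it and the grasp point (between the pads) lies 11 mm behind it (manip.nose_length is the distance from the TCP to the fingertips, in mm); z points along the fingers, y is the line along which they close (so a half turn about z gives the same grasp; the last joint's range is limited). The gripper opens to 94 mm and grips with 3 to 60 N. Pads are 16 mm wide; open, the fingers measure 119 mm over their backs; the gripper's body (75 mm by 177 mm) begins 78 mm behind the grasp point.
Start: joints at [-1.375, 0.3, 1.521, -0, 1.321, -0.067], TCP at [142.875, -531.108, 179.846] pointing down, gripper open.
Joint ranges: [-3.03, 3.03], [-0.79, 2.21], [0.23, 2.52], [-1.04, 4.18], [0, 3.07], [-2.55, 2.55]. Speed limits (rad/s): [2.22, 2.22, 2.57, 3.14, 3.14, 3.14].

### API

Orientations are given as [roll, pitch, yaw] about the fixed x, y, z axes, in that order (R = Rz(yaw) Ry(pitch) Rx(roll)).
In Python, from cell import manip, cams, job gives the robot as it stands.
- The arm moves only by the tool jog_arm, never from a script. Its argument "commands" is a list of rows, each an object of numbers: "dx", "dy", "dz": the shift along the tool's x, y, z each as a share of 40 mm, from -1 to 1; "ax", "ay", "az": the turn, a rotation vector about the tool's x, y, z each as a share of 10 degrees, from -1 to 1; "gripper": the closure, from 0 (fully open) to 1 (shut). A call has 1 to 10 rows; each row shifts and turns the commanded pose from where the row before left it, along the tool's axes as they then stand; what a row does not reach is not made up. A row lasts 1/8 s, in which the tool goes at most 62.5 mm and 10.7 degrees, less where a joint would pass 70% of its speed; a pose out of reach is approached as far as the arm can. A call with a number of a shift or a turn outside -1 to 1 is refused whole. A call with a gripper value outside its range is refused whole. The fingers move at their own pace and stop on an object; "squeeze" is the grip in N (left out, the last holds). Time passes only in rows, so rows that do not move let the fingers close. It gives the time, the measured TCP pose, the force, the opening and the grip force at its end, in the units of the state.
- manip.read_state(): the state, without advancing time (a new reading comes with each control period).
- cams.camera(name): name is "scene" or "top" or "wrist"; returns a dict with "image" (384x512x3 uint8, red, green, blue), "fx", "fy", "cx", "cy" (pixels), "dist_coeffs" ([k1, k2, p1, p2, k3] as OpenCV has them; the pictures are not rectified), "world_to_cam" (4x4, takes a point from world to camera coordinates). Camera axes: x right, y down, z forward; pixel columns grow to the right and rows downward; lengths in mm; the calibration is good to about 2 mm. A picture is of the moment at which its call begins. There is no depth.
- job.sign_off(): hands the job in; it is judged then, once.
The state is a dict: "clock": time; "joints": joint angles; "qd": joint speeds; "effort": joint torques, N m; "eef_pos": TCP position; "eef_rot": TCP orientation; "wrist_force": force on the tool from outside, world axes, zero at the start; "moment": the same for the moment, N m; "finger_gap": finger opening in mm; "finger_force": force on a finger pad.
Only numpy, scipy, OpenCV 4.12 (cv2) and the standard library are available. Lean on these libraries where they do the work, as an engineer would, in place of code of your own. Each camera call takes 0.05 s, during which the arm holds its last target. There are 200 camera calls.

### The job

Start a wash from the laundry's control console with the closed fingertips: first push down the raised end of the big rocker on the separate switch box until it has tipped fully over, then press the square key on the console all the way down, and then press the long start bar all the way down, keep it down for a full second and let it come up again. Press neither of the other two keys, press no key or bar before its turn, and do not pick up or shift any of the things standing around.

Things in the scene. Friction and masses are not known exactly. Their poses are not given: they have to be found in the camera images.
- console: Fixed white control console with a black level deck, 190 (its x) x 260 (its y) x 55 mm; origin under its centre; its x axis points to its back edge, where a low display hood 30 mm deep stands up to 66 mm above the table. The three cycle keys stand in a row 15 mm behind its middle, the start bar in front of them, 67 mm from the row.
- start_bar (a joint): Start bar: 0 = up, 0.006 m = fully down. Spring return: 1.5 N to begin, 5 N when fully down.
- start_bar_top (a point): Centre of the top face of the start bar, a plain white bar 84 mm long (along the console's y) and 24 mm wide on the front part of the console's deck; its top is 71 mm above the table while up. It goes straight down.
- key_square (a joint): The square cycle key. Joint value 0 = up, 0.006 m = fully down. It needs about 2.5 N, has no spring and no click and stays at the depth to which it was pushed.
- key_round (a joint): The round cycle key. Joint value 0 = up, 0.006 m = fully down. It needs about 2.5 N, has no spring and no click and stays at the depth to which it was pushed.
- key_triangle (a joint): The triangle cycle key. Joint value 0 = up, 0.006 m = fully down. It needs about 2.5 N, has no spring and no click and stays at the depth to which it was pushed.
- key_square_top (a point): Centre of the top face of the square (30 mm) key: plain white, standing up on a 48 mm square metal bezel on the console's deck, 71 mm above the table while up (12 mm above its bezel). The three keys stand in a row with 62 mm between neighbours, in an order that changes. It goes straight down.
- key_round_top (a point): Centre of the top face of the round (32 mm) key: plain white, standing up on a 48 mm square metal bezel on the console's deck, 71 mm above the table while up (12 mm above its bezel). The three keys stand in a row with 62 mm between neighbours, in an order that changes. It goes straight down.
- key_triangle_top (a point): Centre of the top face of the triangular (37 mm sides) key: plain white, standing up on a 48 mm square metal bezel on the console's deck, 71 mm above the table while up (12 mm above its bezel). The three keys stand in a row with 62 mm between neighbours, in an order that changes. It goes straight down.
- switch_box: Fixed grey switch box, 120 (its x) x 85 (its y) x 46 mm, that carries one large rocker along its x axis; origin under its centre. It may be turned any way round.
- rocker (a joint): The rocker: 0 = off (the end towards the box's +x stands up), 0.44 rad = fully on (that end pressed down, the other end up). Stiff, about 2.5 N at the raised end; no spring and no click, it stays at whatever angle it is left.
- rocker_press (a point): Point to press, on top of the rocker's +x half, 24 mm from the pivot (each half is 36 mm long, 36 mm wide). The pivot lies 54 mm above the table at the box's centre. While off this point is about 68 mm above the table and its half slopes up by 0.44 rad to the outer end, whose edge is about 73 mm above the table; fully on, that half is level, 58 mm above the table. The rocker has a shallow V shape.
- detergent: Bystander: tall white detergent bottle, 64 mm wide, 170 mm high, standing in the middle, farther back than the console and the switch box; origin under its base
- dosing_cup: Bystander: open blue cup, 48 mm wide, 45 mm high, standing beside the switch box; origin under its base
- stain_stick: Bystander: upright white cylinder, 26 mm wide, 70 mm high, standing on the other side of the switch box; origin under its base
- token: Bystander: brass disc, 32 mm wide, 8 mm thick, lying on a front corner of the console's deck; origin under its centre
- peg_clip: Bystander: wooden clothes peg, 55 x 12 x 14 mm, lying on the other front corner of the console's deck; origin under its centre
- pod_jar: Bystander: closed jar, 56 mm wide, 55 mm high, standing behind the console; origin under its base
Not all that is in view belongs to the job. What is shaped like the switch_box but orange is not meant.

How it is judged:
By the outcome, as a careful person would: the job done as asked, in the order asked, and still so for the second after the job is handed in, with the robot touching nothing.
It also fails if it takes over 53 s, if anything falls off the work surface, if the arm or the gripper's body presses on something with over 40 N, if the wrist force passes 120 N, or if a joint passes its speed limit or range.

## Working session

There is one attempt and no reset: what is moved stays moved. The work goes in short steps, Python scripts to look and compute and a tool call to move; the robot and the scene stay as the last step left them, time stands still between calls to the robot, and variables do not carry over. Pictures are saved under pics/ and viewed, at most 10 in all, crops included, and the job is handed in when it is done.

Besides the shell and the picture viewer there is one more tool, called after "Request:" in YAML: its name, and indented under it one key for each argument. jog_arm: Moves the arm, as the interface text tells. Shift numbers are shares of 40 mm and turn numbers shares of 10 degrees, none past 1 either way. Its arguments: {"type":"object","properties":{"commands":{"type":"array"},"squeeze":{"type":"number"}},"required":["commands"]}

```bash
mkdir -p pics; python3 - <<'E'
from cell import manip,cams
import cv2
print(manip.nose_length, manip.read_state())
for n in("top","scene"):
    c=cams.camera(n); cv2.imwrite(f"pics/{n}0.png",cv2.resize(c["image"][:,:,::-1],(800,600),interpolation=cv2.INTER_CUBIC))
    print(n,c["fx"],c["fy"],c["cx"],c["cy"],c["dist_coeffs"],c["world_to_cam"])
E
```

```text
8.0 {'clock': 0.0, 'joints': array([-1.37460270e+00,  3.00485166e-01,  1.52157124e+00, -2.36523561e-05,
        1.32067279e+00, -6.66018633e-02]), 'qd': array([-7.25019531e-04, -8.66392750e-04,  1.89098094e-04, -6.99528515e-05,
       -3.88307640e-04, -1.09542720e-04]), 'effort': array([ 1.25940158e-03, -5.31804264e+01, -3.52738094e+01,  7.08442647e-02,
        2.44195590e-02, -9.08706420e-05]), 'eef_pos': array([ 142.81422465, -530.84332719,  179.28278511]), 'eef_rot': array([-3.14045710e+00, -5.27810942e-05,  2.62801330e-01]), 'wrist_force': array([-1.18983035, -0.14731489, -0.06361532]), 'moment': array([-0.04076276, -0.02209469, -0.0236649 ]), 'finger_force': 0.0, 'finger_gap': 93.78190993865638}
top 391.7615205767037 391.7615205767037 255.12265661556813 190.8281518698886 [-0.00414075  0.          0.          0.          0.        ] [[ 9.42133353e-03 -9.99792199e-01  1.80775397e-02 -2.38319932e+01]
 [-9.97806632e-01 -1.05841359e-02 -6.53444793e-02  5.73135333e+02]
 [ 6.55222358e-02 -1.74222569e-02 -9.97699003e-01  9.03524382e+02]
 [ 0.00000000e+00  0.00000000e+00  0.00000000e+00  1.00000000e+00]]
scene 371.03314155396333 371.03314155396333 256.9796447303686 188.30478062699456 [-0.08900618  0.          0.          0.          0.        ] [[-8.61797623e-01  5.07017036e-01 -1.54460911e-02  5.08324126e+02]
 [ 4.22639816e-01  7.00873578e-01 -5.74588386e-01 -1.64252926e+02]
 [-2.80500343e-01 -5.01707038e-01 -8.18296771e-01  1.09449630e+03]
 [ 0.00000000e+00  0.00000000e+00  0.00000000e+00  1.00000000e+00]]
```

View pics/top0.png

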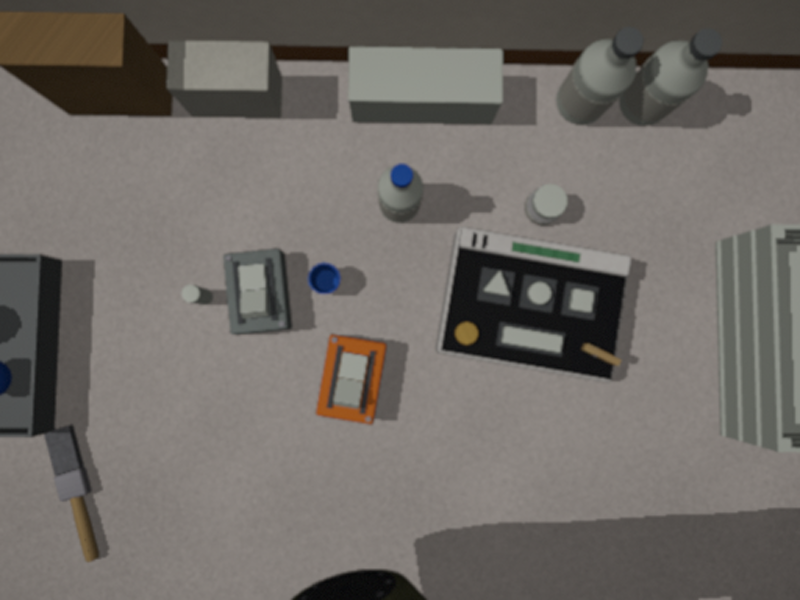

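View pics/scene0.png

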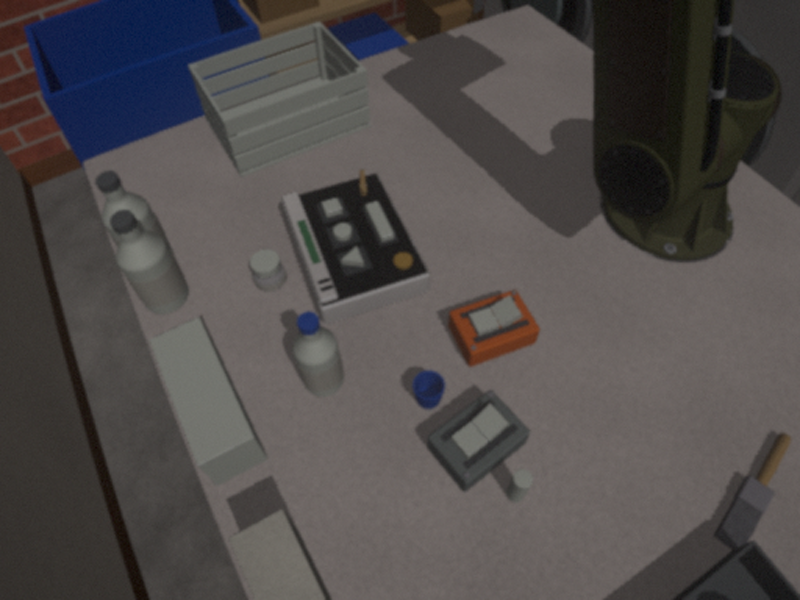

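The top view shows triangle, round and square keys at (497,284), (540,293) and (582,300), the bar at (531,339), and the grey box at (257,291). I'll zoom in to find the raised rocker end.

```bash
cat > h.py <<'E'
import numpy as np,cv2
from cell import cams
def K(c): return np.array([[c["fx"],0,c["cx"]],[0,c["fy"],c["cy"]],[0,0,1.]])
def ray(c,px,z):
    u=cv2.undistortPoints(np.array([[px]],float),K(c),np.array(c["dist_coeffs"]))[0,0]
    T=np.array(c["world_to_cam"]);R=T[:3,:3];o=-R.T@T[:3,3];d=R.T@np.array([u[0],u[1],1])
    return o+d*(z-o[2])/d[2]
def proj(c,P):
    T=np.array(c["world_to_cam"]);p,_=cv2.projectPoints(np.array(P,float).reshape(-1,3),cv2.Rodrigues(T[:3,:3])[0],T[:3,3],K(c),np.array(c["dist_coeffs"]))
    return p[:,0]
E
python3 - <<'E'
from h import *
t=cams.camera("top");s=cams.camera("scene")
a=cv2.resize(t["image"][150:222,130:202],(400,400),interpolation=cv2.INTER_CUBIC)
b=cv2.resize(s["image"][245:317,268:340],(400,400),interpolation=cv2.INTER_CUBIC)
cv2.imwrite("pics/crop.png",cv2.convertScaleAbs(np.hstack([a,b])[:,:,::-1],alpha=1.4))
f=.64
for n,p,z in [("tri",(497,284),71),("rnd",(540,293),71),("sq",(582,300),71),("bar",(531,339),71)]:
    print(n,ray(t,(p[0]*f,p[1]*f),z))
g=cv2.cvtColor(t["image"],cv2.COLOR_RGB2GRAY)
for n,(x0,y0,x1,y1) in dict(console=(280,145,408,245)).items():
    m=(g[y0:y1,x0:x1]>130).astype(np.uint8)
    for k,st in enumerate(cv2.connectedComponentsWithStats(m)[2:][0]): 
        if 60<st[4]<1500: 
            ce=cv2.connectedComponentsWithStats(m)[3][k]+[x0,y0]; print(st,ce,ray(t,ce,71))
E
```

```text
tri [ 591.69823762 -157.50894912   71.        ]
rnd [ 579.47222431 -219.13912588   71.        ]
sq [ 570.08571491 -279.42372141   71.        ]
bar [ 513.76196194 -205.91256426   71.        ]
[ 86   0  19  12 108] [375.9537037  148.75925926] [ 667.7084352  -288.30686832   71.        ]
[ 31  30  14  13 103] [317.99029126 182.23300971] [ 590.63653774 -157.30690224   71.        ]
[ 59  36  13  13 135] [344.93333333 187.06666667] [ 580.4711365  -217.64939286   71.        ]
[ 86  40  13  14 149] [372.01342282 191.75167785] [ 570.63060941 -278.38044672   71.        ]
[ 42  64  37  16 352] [340.21306818 216.63636364] [ 514.48704844 -206.74823208   71.        ]
[  0  82  94  18 919] [313.085963   238.38193689] [ 465.95968412 -146.30349029   71.        ]
```

View pics/crop.png

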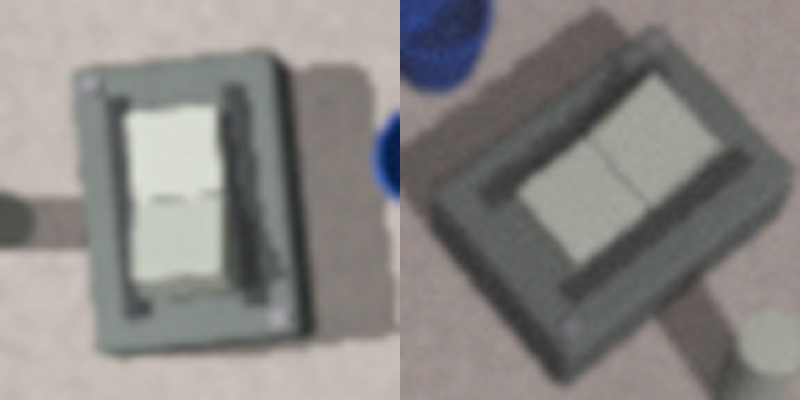

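```bash
python3 - <<'E'
from h import *
t=cams.camera("top");s=cams.camera("scene")
cr=np.array([(75,72),(275,52),(300,335),(100,352)])*72/400+[130,150]-.4
C=np.array([ray(t,p,46) for p in cr]);print(C, np.linalg.norm(np.diff(C,axis=0),axis=1))
cen=C.mean(0)[:2];d=(C[2]+C[3]-C[0]-C[1])[:2];d/=np.linalg.norm(d);print(cen,d)
n=np.array([-d[1],d[0]])
rows=[]
for sg in(1,-1):
    e=d*sg
    def P(a,b,z): return [*(cen+a*e+b*n),z]
    L=[[P(60,42.5,46),P(60,-42.5,46),P(-60,-42.5,46),P(-60,42.5,46)],
       [P(30.9,18,73),P(30.9,-18,73),P(-.9,-18,58),P(-.9,18,58)],[P(-.9,-18,58),P(-.9,18,58),P(-36,18,58),P(-36,-18,58)]]
    im=[]
    for c,(x0,y0) in((t,(130,150)),(s,(268,245))):
        a=cv2.resize(c["image"][y0:y0+72,x0:x0+72],(396,300) and (300,300),interpolation=cv2.INTER_CUBIC)
        for l,col in zip(L,((255,0,0),(255,255,0),(0,255,255))):
            cv2.polylines(a,[((proj(c,l)+.5-[x0,y0])*300/72).astype(int)],True,col,1)
        im.append(a)
    rows.append(np.hstack(im))
cv2.imwrite("pics/ov.png",np.vstack(rows)[:,:,::-1])
E
```

```text
[[633.59123797 239.02681467  46.        ]
 [642.85742513 157.18918524  46.        ]
 [526.44099953 144.42621376  46.        ]
 [518.71441626 225.64663545  46.        ]] [ 82.36054769 117.11395131  81.58711289]
[580.40101972 191.57221228] [-0.99367264 -0.11231514]
```

View pics/ov.png

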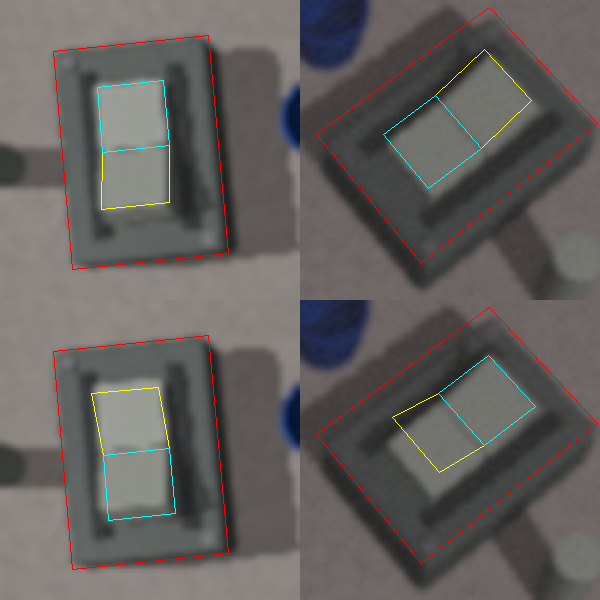

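Hypothesis 1 fits in both views: the end nearer the robot (−x) is raised. The press point is about (560,189,68). The keys and bar also match the given 62 and 67 mm spacings. Next I'll close the gripper, turn to yaw 0.11 and travel high.

Request:
jog_arm:
  commands:
    - {"az": 0.86,"gripper": 1}
    - {"dx": 0.72,"dy": -0.98,"gripper": 1}
    - {"dx": 0.72,"dy": -0.98,"gripper": 1}
    - {"dx": 0.72,"dy": -0.98,"gripper": 1}
    - {"dx": 0.72,"dy": -0.98,"gripper": 1}
    - {"dx": 0.72,"dy": -0.98,"gripper": 1}
    - {"dx": 0.72,"dy": -0.98,"gripper": 1}
    - {"dx": 0.72,"dy": -0.98,"gripper": 1}
    - {"dx": 0.72,"dy": -0.98,"gripper": 1}
    - {"dx": 0.72,"dy": -0.98,"gripper": 1}
  squeeze: 20

```text
schema error: expected keys dx, dy, dz, ax, ay, az, gripper
```

Request:
jog_arm:
  commands:
    - {"dx": 0.72,"dy": -0.98}
    - {"dx": 0.72,"dy": -0.98}
    - {"dx": 0.72,"dy": -0.98}
    - {"dx": 0.72,"dy": -0.98}
    - {"dx": 0.72,"dy": -0.98}
    - {"dx": 0.72,"dy": -0.98}
    - {"dx": 0.72,"dy": -0.98}
    - {"dx": 0,"dy": 0}
    - {"dx": 0,"dy": 0}

```text
schema error: expected keys dx, dy, dz, ax, ay, az, gripper
```

All keys are needed in each row.

Request:
jog_arm:
  commands:
    - {"dx": 0,"dy": 0,"dz": 0,"ax": 0,"ay": 0,"az": 0.86,"gripper": 1}
    - {"dx": 0.72,"dy": -0.98,"dz": 0,"ax": 0,"ay": 0,"az": 0,"gripper": 1}
    - {"dx": 0.72,"dy": -0.98,"dz": 0,"ax": 0,"ay": 0,"az": 0,"gripper": 1}
    - {"dx": 0.72,"dy": -0.98,"dz": 0,"ax": 0,"ay": 0,"az": 0,"gripper": 1}
    - {"dx": 0.72,"dy": -0.98,"dz": 0,"ax": 0,"ay": 0,"az": 0,"gripper": 1}
    - {"dx": 0.72,"dy": -0.98,"dz": 0,"ax": 0,"ay": 0,"az": 0,"gripper": 1}
    - {"dx": 0.72,"dy": -0.98,"dz": 0,"ax": 0,"ay": 0,"az": 0,"gripper": 1}
    - {"dx": 0.72,"dy": -0.98,"dz": 0,"ax": 0,"ay": 0,"az": 0,"gripper": 1}
    - {"dx": 0.72,"dy": -0.98,"dz": 0,"ax": 0,"ay": 0,"az": 0,"gripper": 1}
    - {"dx": 0.72,"dy": -0.98,"dz": 0,"ax": 0,"ay": 0,"az": 0,"gripper": 1}
  squeeze: 20

```text
clock: 1.55
eef_pos: [361.3, -150.0, 180.1]
eef_rot: [3.141, -0.001, 0.113]
wrist_force: [0.6, -0.6, 0.3]
finger_gap: 0.7
finger_force: 0.0
```

Request:
jog_arm:
  commands:
    - {"dx": 0.72,"dy": -0.98,"dz": 0,"ax": 0,"ay": 0,"az": 0,"gripper": 1}
    - {"dx": 0.72,"dy": -0.98,"dz": 0,"ax": 0,"ay": 0,"az": 0,"gripper": 1}
    - {"dx": 0.72,"dy": -0.98,"dz": 0,"ax": 0,"ay": 0,"az": 0,"gripper": 1}
    - {"dx": 0.72,"dy": -0.98,"dz": 0,"ax": 0,"ay": 0,"az": 0,"gripper": 1}
    - {"dx": 0.72,"dy": -0.98,"dz": 0,"ax": 0,"ay": 0,"az": 0,"gripper": 1}
    - {"dx": 0.72,"dy": -0.98,"dz": 0,"ax": 0,"ay": 0,"az": 0,"gripper": 1}
    - {"dx": 0.72,"dy": -0.98,"dz": 0,"ax": 0,"ay": 0,"az": 0,"gripper": 1}
    - {"dx": 0,"dy": 0,"dz": 0,"ax": 0,"ay": 0,"az": 0,"gripper": 1}
    - {"dx": 0,"dy": 0,"dz": 0,"ax": 0,"ay": 0,"az": 0,"gripper": 1}

```text
clock: 2.68
eef_pos: [529.9, 143.6, 179.6]
eef_rot: [3.141, 0.001, 0.113]
wrist_force: [-0.1, -0.5, 0.4]
finger_gap: 0.3
finger_force: 0.0
```

Request:
jog_arm:
  commands:
    - {"dx": 0.42,"dy": -0.52,"dz": 0,"ax": 0,"ay": 0,"az": 0,"gripper": 1}
    - {"dx": 0.42,"dy": -0.52,"dz": 0,"ax": 0,"ay": 0,"az": 0,"gripper": 1}
    - {"dx": 0,"dy": 0,"dz": 0.7,"ax": 0,"ay": 0,"az": 0,"gripper": 1}
    - {"dx": 0,"dy": 0,"dz": 0.7,"ax": 0,"ay": 0,"az": 0,"gripper": 1}
    - {"dx": 0,"dy": 0,"dz": 0.7,"ax": 0,"ay": 0,"az": 0,"gripper": 1}
    - {"dx": 0,"dy": 0,"dz": 0,"ax": 0,"ay": 0,"az": 0,"gripper": 1}
    - {"dx": 0,"dy": 0,"dz": 0,"ax": 0,"ay": 0,"az": 0,"gripper": 1}

```text
clock: 3.55
eef_pos: [559.5, 188.6, 97.4]
eef_rot: [-3.141, -0.002, 0.112]
wrist_force: [0.0, -0.1, 1.1]
finger_gap: 0.3
finger_force: 0.0
```

```bash
python3 - <<'E'
from h import *
im=[]
for n,(x0,y0) in(("top",(115,135)),("scene",(255,220))):
    c=cams.camera(n); im.append(cv2.resize(c["image"][y0:y0+100,x0:x0+100],(400,400),interpolation=cv2.INTER_CUBIC))
cv2.imwrite("pics/pre.png",cv2.convertScaleAbs(np.hstack(im)[:,:,::-1],alpha=1.4))
E
```

```text
(no output)
```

View pics/pre.png

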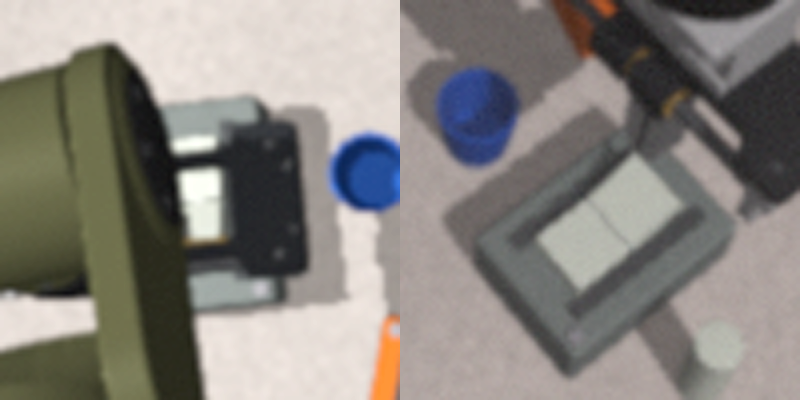

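```bash
python3 - <<'E'
from h import *
from cell import manip
s=cams.camera("scene");st=manip.read_state()
x,y,z=st["eef_pos"]; print(st["eef_pos"],st["finger_gap"])
for q in [(x,y,z-8),(x,y,z+40),(x,y,68),(x,y,58)]: p=proj(s,[q])[0]; print(q,(p-[255,220])*4+[400,0],p)
w=cams.camera("wrist")["image"]
cv2.imwrite("pics/w1.png",cv2.convertScaleAbs(w[:,:,::-1],alpha=1.4))
E
```

```text
[559.44988853 189.00946991  97.20525098] 0.33037834186383874
(np.float64(559.4498885343635), np.float64(189.00946991439193), np.float64(89.20525097879434)) [639.20015728 167.31011798] [314.80003932 261.82752949]
(np.float64(559.4498885343635), np.float64(189.00946991439193), np.float64(137.20525097879434)) [650.304997   127.58260744] [317.57624925 251.89565186]
(np.float64(559.4498885343635), np.float64(189.00946991439193), 68) [634.64238698 183.56957647] [313.66059675 265.89239412]
(np.float64(559.4498885343635), np.float64(189.00946991439193), 58) [632.56123296 190.98503438] [313.14030824 267.7462586 ]
```

View pics/w1.png

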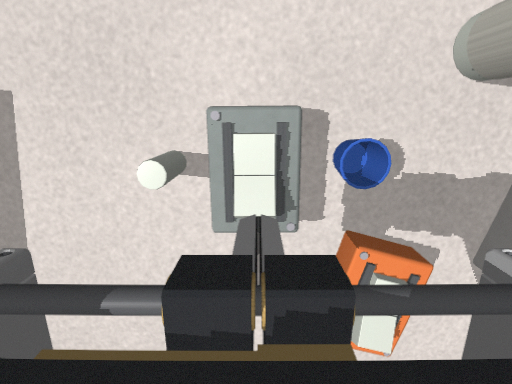

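Fingertips sit over the raised half, laterally aligned in the wrist view. Now pressing.

Request:
jog_arm:
  commands:
    - {"dx": 0,"dy": 0,"dz": 0.3,"ax": 0,"ay": 0,"az": 0,"gripper": 1}
    - {"dx": 0,"dy": 0,"dz": 0.2,"ax": 0,"ay": 0,"az": 0,"gripper": 1}
    - {"dx": 0,"dy": 0,"dz": 0.1,"ax": 0,"ay": 0,"az": 0,"gripper": 1}
    - {"dx": 0,"dy": 0,"dz": 0.1,"ax": 0,"ay": 0,"az": 0,"gripper": 1}
    - {"dx": 0,"dy": 0,"dz": 0,"ax": 0,"ay": 0,"az": 0,"gripper": 1}

```text
clock: 4.38
eef_pos: [558.9, 189.0, 67.6]
eef_rot: [3.142, 0.0, 0.113]
wrist_force: [-0.0, 0.3, -0.4]
finger_gap: 1.0
finger_force: 0.0
```

Request:
jog_arm:
  commands:
    - {"dx": 0,"dy": 0,"dz": 0.04,"ax": 0,"ay": 0,"az": 0,"gripper": 1}
    - {"dx": 0,"dy": 0,"dz": 0.04,"ax": 0,"ay": 0,"az": 0,"gripper": 1}
    - {"dx": 0,"dy": 0,"dz": 0,"ax": 0,"ay": 0,"az": 0,"gripper": 1}

```text
clock: 4.75
eef_pos: [558.9, 189.0, 64.6]
eef_rot: [3.142, 0.0, 0.113]
wrist_force: [-0.4, -0.1, -0.8]
finger_gap: 0.6
finger_force: 0.0
```

```bash
python3 - <<'E'
from h import *
from cell import manip
s=cams.camera("scene");print(manip.read_state()["wrist_force"])
a=cv2.resize(s["image"][230:310,270:350],(400,400),interpolation=cv2.INTER_CUBIC)
w=cams.camera("wrist")["image"][90:270,160:340]
cv2.imwrite("pics/p2.png",cv2.convertScaleAbs(np.hstack([a,cv2.resize(w,(400,400))])[:,:,::-1],alpha=1.4))
E
```

```text
[ 0.45375652 -0.36530469  0.00571417]
```

View pics/p2.png

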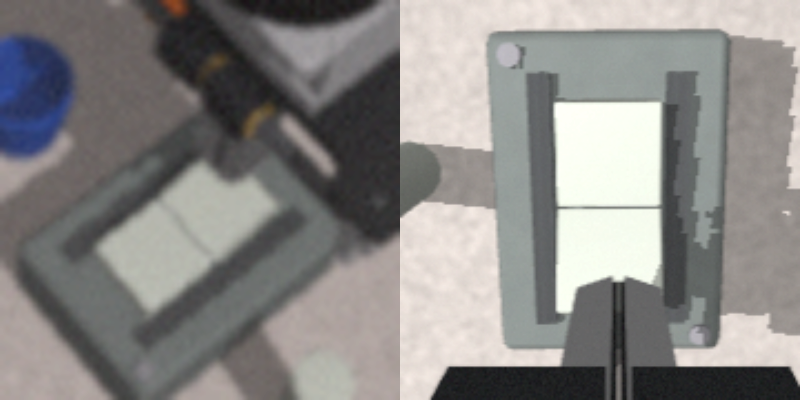

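Request:
jog_arm:
  commands:
    - {"dx": 0,"dy": 0,"dz": 0.04,"ax": 0,"ay": 0,"az": 0,"gripper": 1}
    - {"dx": 0,"dy": 0,"dz": 0,"ax": 0,"ay": 0,"az": 0,"gripper": 1}

```text
clock: 5.1
eef_pos: [558.8, 189.0, 62.9]
eef_rot: [3.142, 0.0, 0.113]
wrist_force: [-1.0, 0.2, -0.4]
finger_gap: 0.4
finger_force: 0.0
```

Request:
jog_arm:
  commands:
    - {"dx": 0,"dy": 0,"dz": 0.04,"ax": 0,"ay": 0,"az": 0,"gripper": 1}
    - {"dx": 0,"dy": 0,"dz": 0,"ax": 0,"ay": 0,"az": 0,"gripper": 1}

```text
clock: 5.35
eef_pos: [558.9, 189.0, 61.3]
eef_rot: [3.142, 0.0, 0.113]
wrist_force: [-1.1, -0.3, 0.8]
finger_gap: 0.5
finger_force: 0.0
```

```bash
python3 - <<'E'
from h import *
from cell import manip
st=manip.read_state();print(st["eef_pos"],st["wrist_force"],st["moment"],st["effort"])
t=cams.camera("top");s=cams.camera("scene");w=cams.camera("wrist")
print(ray(t,(162,185.1),58),ray(s,(307.2,275.6),58))
# wrist p2 crop crease centre (608,207), near-edge etc; scale 180/400
f=lambda x,y:(160+(x-400)*.45,90+y*.45)
for n,p,z in [("creaseL",(555,207),58),("creaseR",(661,207),58),("farL",(554,101),58),("farR",(661,101),58),("tip",(618,278),53.3),("tipat57",(618,278),57)]: print(n,ray(w,f(*p),z))
x,y,z=st["eef_pos"]
for dz in(8,-40): print(proj(w,[(x,y,z-dz)]),proj(s,[(x,y,z-dz)]))
im=w["image"][90:270,160:340]
a=cv2.resize(s["image"][240:300,280:340],(400,400),interpolation=cv2.INTER_CUBIC)
cv2.imwrite("pics/p3.png",cv2.convertScaleAbs(np.hstack([a,cv2.resize(im,(400,400))])[:,:,::-1],alpha=1.4))
E
```

```text
[558.86167764 189.03442805  61.28968366] [-1.05275442 -0.29681599  0.78185037] [-0.02392987  0.01184915  0.03032251] [-2.15023669e-03 -6.13164783e+01 -3.19961965e+01  4.02658203e-03
 -1.08076595e-01  4.38832774e-05]
[581.46390679 192.05946873  58.        ] [580.62844219 197.14185679  58.        ]
creaseL [580.09074273 212.19953499  58.        ]
creaseR [584.04689367 176.60199182  58.        ]
farL [615.2242104  215.55514015  58.        ]
farR [619.05627908 181.11838784  58.        ]
tip [555.49350078 188.02695323  53.3       ]
tipat57 [556.82500575 188.1825901   57.        ]
[[257.30367518 210.95387404]] [[313.12767082 268.48375365]]
[[257.24008986 236.13959224]] [[315.71246984 259.29902946]]
```

View pics/p3.png

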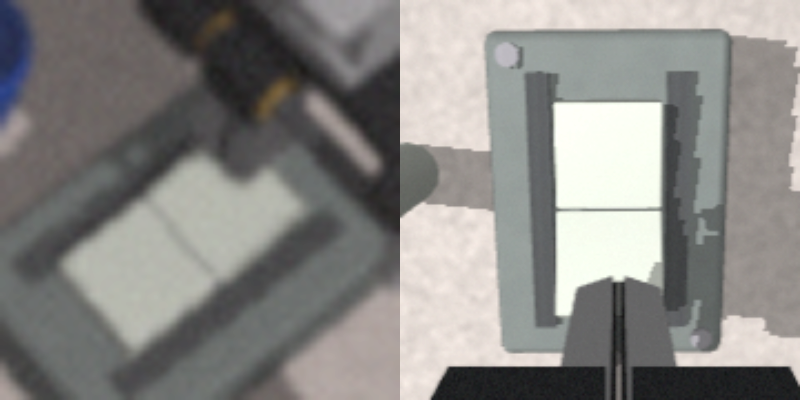

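```bash
python3 - <<'E'
from h import *
w=cams.camera("wrist");T=np.array(w["world_to_cam"]);print("cam",-T[:3,:3].T@T[:3,3],T[2,:3],w["dist_coeffs"])
c=np.array([581.2,194.3]);e0=np.array([-.9937,-.112]);n=np.array([-e0[1],e0[0]])
g=lambda p:np.round((p-[160,90])/.45+[400,0],1)
def prof(q): # raised(+x) half outer, crease, other outer ; body frame V
    th=.44-q
    out=[]
    for a,t in((36,th),(-36,-q)):   # half along angle
        if a>0: out.append((36*np.cos(th)-4*np.sin(th),54+36*np.sin(th)+4*np.cos(th)))
        else: out.append((-(36*np.cos(q)-4*np.sin(q)),54+36*np.sin(q)+4*np.cos(q)))
    cr=4/np.cos(.22); ph=.22-q
    return [out[0],(-cr*np.sin(ph),54+cr*np.cos(ph)),out[1]]
for sg in(1,-1):
  for q in(0,.22,.44):
    print(sg,q,[[g(proj(w,[[*(c+sg*a*e0+b*n),z]])[0]).tolist() for b in(18,-18)] for a,z in prof(q)])
E
```

```text
cam [631.72977006 196.93901297 265.16844077] [-0.2528622  -0.0294879  -0.96705283] [-0.01641334  0.          0.          0.          0.        ]
1 0 [[[662.8, 311.7], [553.0, 311.9]], [[661.3, 206.9], [554.8, 207.0]], [[663.0, 101.5], [551.9, 101.6]]]
1 0.22 [[[661.1, 312.7], [555.4, 312.8]], [[661.3, 209.5], [554.8, 209.7]], [[664.7, 108.9], [549.6, 109.1]]]
1 0.44 [[[659.6, 308.6], [557.6, 308.7]], [[661.2, 212.0], [554.9, 212.2]], [[666.3, 122.2], [547.5, 122.3]]]
-1 0 [[[666.3, 122.2], [547.5, 122.3]], [[661.2, 212.0], [554.9, 212.2]], [[659.6, 308.6], [557.6, 308.7]]]
-1 0.22 [[[664.7, 108.9], [549.6, 109.1]], [[661.3, 209.5], [554.8, 209.7]], [[661.1, 312.7], [555.4, 312.8]]]
-1 0.44 [[[663.0, 101.5], [551.9, 101.6]], [[661.3, 206.9], [554.8, 207.0]], [[662.8, 311.7], [553.0, 311.9]]]
```

```bash
python3 - <<'E'
from h import *
w=cams.camera("wrist");s=cams.camera("scene")
for ps in [(316,267),(315,267),(316,266)]:
    P=[]
    u=[cv2.undistortPoints(np.array([[p]],float),K(c),np.array(c["dist_coeffs"]))[0,0] for c,p in((w,(258.1,216)),(s,ps))]
    X=cv2.triangulatePoints(w["world_to_cam"][:3].astype(float),s["world_to_cam"][:3].astype(float),u[0],u[1]);X=(X[:3]/X[3])[:,0]
    print(X,proj(w,[X]),proj(s,[X]))
for x in(551,559,567):
  for z in(53,58,63,68,73): print(x,z,proj(w,[(x,189,z)])[0],proj(s,[(x,189,z)])[0])
E
```

```text
[550.51865834 187.54317158  45.91180343] [[258.0014662  217.77700607]] [[315.47632234 267.42194234]]
[553.32024648 187.80972541  51.17881773] [[258.06854544 216.77746355]] [[314.77820503 267.18342814]]
[552.47850781 187.84110974  53.31073916] [[257.91646134 218.69897008]] [[315.21538821 266.61847535]]
551 53 [256.26422095 220.14513226] [316.06257761 266.77173684]
551 58 [256.23611612 222.44824952] [316.33434723 265.85206471]
551 63 [256.20675983 224.85416886] [316.60888554 264.92267452]
551 68 [256.1760668  227.36991211] [316.88623402 263.98341505]
551 73 [256.14394387 230.00315365] [317.16643499 263.03413202]
559 53 [257.37188667 210.68283376] [313.05146953 268.55458255]
559 58 [257.36794045 212.7990057 ] [313.30848348 267.64183526]
559 63 [257.36381732 215.0106032 ] [313.56812639 266.71940863]
559 68 [257.35950514 217.32421555] [313.83043786 265.78715143]
559 73 [257.35499063 219.74705156] [314.09545824 264.84490934]
567 53 [258.4999632  201.04555181] [310.02228902 270.34628183]
567 58 [258.52110468 202.96709956] [310.26434098 269.44056668]
567 63 [258.54320855 204.97618297] [310.50887874 268.5252127 ]
567 68 [258.56634196 207.07891229] [310.75593993 267.60006866]
567 73 [258.5905784  209.28197896] [311.00556288 266.66498024]
```

The wrist view shows the rocker hasn't moved and no force appears, so the tips must be higher than I computed. I'll keep going down in small steps until they touch.

Request:
jog_arm:
  commands:
    - {"dx": 0,"dy": 0,"dz": 0.04,"ax": 0,"ay": 0,"az": 0,"gripper": 1}
    - {"dx": 0,"dy": 0,"dz": 0.04,"ax": 0,"ay": 0,"az": 0,"gripper": 1}

```text
clock: 5.9
eef_pos: [558.9, 189.0, 58.1]
eef_rot: [-3.142, 0.0, 0.113]
wrist_force: [0.3, -0.6, -0.1]
finger_gap: 0.5
finger_force: 0.0
```

```bash
python3 - <<'E'
from h import *
from cell import manip
st=manip.read_state();print(st["eef_pos"],st["wrist_force"],st["moment"])
w=cams.camera("wrist");g=cv2.cvtColor(w["image"],cv2.COLOR_RGB2GRAY)
print(np.round(proj(w,[(*st["eef_pos"][:2],st["eef_pos"][2]-8)]),1))
for x in(233,238,243): print(x,g[120:250,x].tolist())
for y in(140,175,190,205,220): print(y,g[y,222:290].tolist())
cv2.imwrite("pics/w4.png",cv2.convertScaleAbs(cv2.resize(w["image"][95:255,160:373],(800,600),interpolation=cv2.INTER_CUBIC)[:,:,::-1],alpha=1.2))
E
```

```text
[558.88952094 189.04606419  58.10583168] [ 0.28440521 -0.56233285 -0.13229774] [0.00954469 0.07562929 0.02263382]
[[257.3 211. ]]
233 [112, 113, 113, 112, 112, 112, 112, 113, 112, 112, 110, 112, 112, 114, 98, 91, 125, 181, 186, 186, 185, 186, 186, 186, 188, 186, 185, 185, 186, 183, 183, 184, 185, 184, 185, 184, 185, 186, 184, 184, 184, 185, 184, 183, 183, 184, 182, 183, 183, 182, 182, 182, 183, 182, 181, 182, 181, 181, 182, 182, 181, 182, 182, 181, 164, 89, 168, 179, 180, 179, 179, 180, 180, 179, 180, 179, 180, 179, 179, 180, 180, 179, 179, 181, 179, 179, 181, 182, 182, 180, 183, 182, 182, 181, 182, 181, 182, 181, 181, 181, 183, 182, 182, 182, 182, 181, 182, 182, 181, 183, 182, 182, 182, 172, 99, 95, 97, 95, 110, 111, 110, 110, 110, 110, 105, 103, 95, 93, 90, 80]
238 [114, 113, 113, 112, 111, 112, 112, 110, 110, 109, 111, 111, 111, 113, 113, 93, 129, 181, 186, 186, 185, 185, 185, 185, 184, 185, 185, 185, 183, 185, 184, 185, 183, 184, 184, 183, 184, 183, 184, 183, 184, 183, 183, 183, 183, 184, 182, 184, 183, 183, 182, 184, 181, 183, 183, 181, 183, 181, 182, 181, 180, 181, 180, 181, 15
[... 1818 characters left out ...]
79, 180, 180, 180, 178, 179, 181, 144, 87, 61, 49, 47, 49, 49, 50, 47, 46, 48, 48, 49]
205 [73, 73, 72, 72, 70, 71, 68, 106, 160, 180, 180, 179, 182, 181, 180, 180, 181, 180, 181, 180, 179, 182, 181, 181, 180, 180, 181, 180, 180, 181, 179, 181, 180, 179, 181, 180, 179, 179, 181, 180, 180, 180, 180, 180, 181, 180, 179, 179, 179, 180, 179, 179, 180, 179, 151, 119, 96, 57, 43, 48, 49, 52, 51, 50, 47, 48, 49, 55]
220 [71, 74, 71, 70, 69, 70, 72, 127, 170, 182, 183, 183, 183, 182, 183, 181, 171, 126, 78, 76, 73, 73, 73, 73, 73, 73, 73, 74, 73, 73, 73, 74, 73, 56, 29, 47, 61, 41, 27, 59, 74, 74, 74, 73, 73, 72, 74, 72, 73, 72, 72, 73, 73, 73, 74, 90, 80, 49, 45, 47, 49, 49, 47, 45, 48, 47, 49, 59]
```

View pics/w4.png

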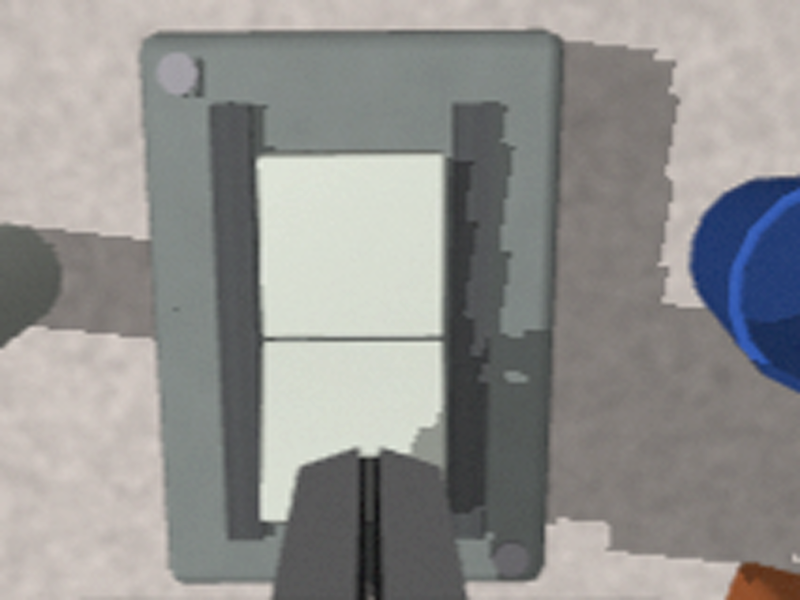

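The tip shadow and the scene parallax both say the tips are about 12–20 mm higher than TCP−8. I'll continue in force-checked steps.

Request:
jog_arm:
  commands:
    - {"dx": 0,"dy": 0,"dz": 0.04,"ax": 0,"ay": 0,"az": 0,"gripper": 1}
    - {"dx": 0,"dy": 0,"dz": 0.04,"ax": 0,"ay": 0,"az": 0,"gripper": 1}

```text
clock: 6.2
eef_pos: [558.9, 189.0, 54.9]
eef_rot: [-3.142, -0.0, 0.113]
wrist_force: [0.0, -0.0, -0.1]
finger_gap: 0.4
finger_force: 0.0
```

Request:
jog_arm:
  commands:
    - {"dx": 0,"dy": 0,"dz": 0.04,"ax": 0,"ay": 0,"az": 0,"gripper": 1}
    - {"dx": 0,"dy": 0,"dz": 0.04,"ax": 0,"ay": 0,"az": 0,"gripper": 1}

```text
clock: 6.45
eef_pos: [558.9, 189.1, 51.7]
eef_rot: [-3.142, 0.0, 0.113]
wrist_force: [-0.8, 0.1, 0.3]
finger_gap: 0.4
finger_force: 0.0
```

Request:
jog_arm:
  commands:
    - {"dx": 0,"dy": 0,"dz": 0.04,"ax": 0,"ay": 0,"az": 0,"gripper": 1}
    - {"dx": 0,"dy": 0,"dz": 0.04,"ax": 0,"ay": 0,"az": 0,"gripper": 1}

```text
clock: 6.7
eef_pos: [558.9, 189.0, 48.5]
eef_rot: [-3.142, 0.0, 0.113]
wrist_force: [0.2, -0.5, 0.3]
finger_gap: 0.6
finger_force: 0.0
```

Request:
jog_arm:
  commands:
    - {"dx": 0,"dy": 0,"dz": 0.04,"ax": 0,"ay": 0,"az": 0,"gripper": 1}
    - {"dx": 0,"dy": 0,"dz": 0.04,"ax": 0,"ay": 0,"az": 0,"gripper": 1}

```text
clock: 6.95
eef_pos: [559.0, 189.1, 45.6]
eef_rot: [-3.142, -0.0, 0.113]
wrist_force: [-0.2, -0.4, 2.8]
finger_gap: 0.6
finger_force: 1.0
```

```bash
python3 - <<'E'
from h import *
w=cams.camera("wrist");g=cv2.cvtColor(w["image"],cv2.COLOR_RGB2GRAY)
f=lambda v:"".join("#" if a<90 else "+" if a<150 else "o" if a<172 else "." for a in v)
for y in range(125,250,3): print(y,f(g[y,215:300]))
E
```

```text
125 ##############+++++++++++++++++++++++++++++++++++++++++++++++++++++###############+++
128 ##############+++++++++++++++++++++++++++++++++++++++++++++++++++++##############++++
131 #############++++++++++++++++++++++++++++++++++++++++++++++++++++++##############++++
134 #############++++++++++++++++++++++++++++++++++++++++++++++++++++++##############++++
137 #############+++++++++++++++++++++++++++++++++++++++++++++++++++++##################+
140 ###########o....................................................+##################++
143 ###########o....................................................+##################++
146 ###########+....................................................+#################+++
149 ###########+o...................................................+#################+++
152 ###########+o...................................................+################++++
155 ############o...................................................+################++++
158 ############o..................................................o+################++++
161 ############+...
[... 1979 characters left out ...]
.......+##############################################################
230 +++##########o.......o+##############################################################
233 +++##########o.......+###############################################################
236 +++#########+o......o+###############################################################
239 +++#########+o.....o+################################################################
242 +++###############+##################################################################
245 ++++#########++++++##################################################################
248 +++++++++++++++++++##################################################################
```

Contact at TCP z≈46 (2.8 N). Now pushing through to the stop.

Request:
jog_arm:
  commands:
    - {"dx": 0,"dy": 0,"dz": 0.05,"ax": 0,"ay": 0,"az": 0,"gripper": 1}
    - {"dx": 0,"dy": 0,"dz": 0.05,"ax": 0,"ay": 0,"az": 0,"gripper": 1}

```text
clock: 7.25
eef_pos: [558.9, 189.1, 41.4]
eef_rot: [-3.142, 0.0, 0.113]
wrist_force: [-1.0, 0.3, 2.6]
finger_gap: 0.1
finger_force: 1.1
```

Request:
jog_arm:
  commands:
    - {"dx": 0,"dy": 0,"dz": 0.05,"ax": 0,"ay": 0,"az": 0,"gripper": 1}
    - {"dx": 0,"dy": 0,"dz": 0.05,"ax": 0,"ay": 0,"az": 0,"gripper": 1}

```text
clock: 7.5
eef_pos: [558.8, 189.0, 37.3]
eef_rot: [3.142, 0.0, 0.113]
wrist_force: [-2.1, 0.0, 3.4]
finger_gap: 0.4
finger_force: 1.2
```

Request:
jog_arm:
  commands:
    - {"dx": 0,"dy": 0,"dz": 0.04,"ax": 0,"ay": 0,"az": 0,"gripper": 1}
    - {"dx": 0,"dy": 0,"dz": 0,"ax": 0,"ay": 0,"az": 0,"gripper": 1}

```text
clock: 7.75
eef_pos: [558.9, 189.0, 35.6]
eef_rot: [3.142, 0.0, 0.113]
wrist_force: [-0.4, 0.1, 0.7]
finger_gap: 0.5
finger_force: 0.1
```

Request:
jog_arm:
  commands:
    - {"dx": 0,"dy": 0,"dz": 0.04,"ax": 0,"ay": 0,"az": 0,"gripper": 1}
    - {"dx": 0,"dy": 0,"dz": 0,"ax": 0,"ay": 0,"az": 0,"gripper": 1}

```text
clock: 8.0
eef_pos: [558.9, 189.0, 34.1]
eef_rot: [3.142, 0.0, 0.113]
wrist_force: [0.5, 0.6, 0.9]
finger_gap: -0.0
finger_force: 0.3
```

```bash
python3 - <<'E'
from h import *
w=cams.camera("wrist");g=cv2.cvtColor(w["image"],cv2.COLOR_RGB2GRAY)
f=lambda v:"".join("#" if a<90 else "+" if a<150 else "o" if a<172 else "." for a in v)
for y in range(115,250,4): print(y,f(g[y,205:300]))
E
```

```text
115 ++##+++++++++++++++++++++++++++++++++++++++++++++++++++++++++++++++++++++++++++++++++++++++++++
119 ++#++++++++++++++++++++++++++++++++++++++++++++++++++++++++++++++++++++++++++++++++++++++++++++
123 +++++++++++####+++++++++++++++++++++++++++++++++++++++++++++++++++++++++++++++################+
127 +++++#################++++++++++++++++++++++++++++++++++++++++++++++++++++++++################+
131 ++++++################++++++++++++++++++++++++++++++++++++++++++++++++++++++++###############++
135 ++++++###############++++++++++++++++++ooo+ooo++++++++++++++++++++++++++++++++###############++
139 ++++++#############++++++++++++++++++++++++++++++++++++++++++++++++++++++++++##################
143 ++++++############+++++++++++++++++++++++++++++++++++++++++++++++++++++++++++##################
147 ++++++###########+++++++++++++++++++++++++++++++++++++++++++++++++++++o+++++++#################
151 +++++++##########o.o.o..ooooooooooooooooooooooooooooooooooooooooooooooooooooo+#################
155 +++++++##########+o.oo.oooooooooooooooooooooooooooooooooooooooooooooooooooooo+#################

[... 1599 characters left out ...]

223 ++++++++++############o..........+#######################################++####################
227 ++++++++++############+.........o#########################################+####################
231 ++++++++++############+........o+##############################################################
235 ++++++++++############+o......o+###############################################################
239 +++++++++++###########+o.....o+################################################################
243 +++++++++++############o.....+#################################################################
247 +++++++++++##############++++##################################################################
```

The rocker is tipping: its far end has risen and widened. Continuing to the hard stop.

Request:
jog_arm:
  commands:
    - {"dx": 0,"dy": 0,"dz": 0.03,"ax": 0,"ay": 0,"az": 0,"gripper": 1}
    - {"dx": 0,"dy": 0,"dz": 0,"ax": 0,"ay": 0,"az": 0,"gripper": 1}

```text
clock: 8.3
eef_pos: [558.9, 189.0, 32.9]
eef_rot: [3.142, 0.0, 0.113]
wrist_force: [-1.3, 0.2, 0.8]
finger_gap: 0.7
finger_force: 0.2
```

Request:
jog_arm:
  commands:
    - {"dx": 0,"dy": 0,"dz": 0.03,"ax": 0,"ay": 0,"az": 0,"gripper": 1}
    - {"dx": 0,"dy": 0,"dz": 0,"ax": 0,"ay": 0,"az": 0,"gripper": 1}

```text
clock: 8.55
eef_pos: [559.0, 189.1, 32.5]
eef_rot: [-3.142, -0.0, 0.113]
wrist_force: [-4.7, -2.2, 9.3]
finger_gap: 0.2
finger_force: 4.5
```

Request:
jog_arm:
  commands:
    - {"dx": 0,"dy": 0,"dz": 0.03,"ax": 0,"ay": 0,"az": 0,"gripper": 1}
    - {"dx": 0,"dy": 0,"dz": 0,"ax": 0,"ay": 0,"az": 0,"gripper": 1}

```text
clock: 8.8
eef_pos: [559.1, 189.1, 32.3]
eef_rot: [3.142, -0.001, 0.113]
wrist_force: [-9.2, -3.1, 20.5]
finger_gap: 0.2
finger_force: 10.0
```

A hard stop at TCP z≈32.5 corresponds to the 58 mm level, so the tips are about 25 mm above the reported TCP. I'll lift and check.

Request:
jog_arm:
  commands:
    - {"dx": 0,"dy": 0,"dz": -0.2,"ax": 0,"ay": 0,"az": 0,"gripper": 1}
    - {"dx": 0,"dy": 0,"dz": -0.9,"ax": 0,"ay": 0,"az": 0,"gripper": 1}
    - {"dx": 0,"dy": 0,"dz": -0.9,"ax": 0,"ay": 0,"az": 0,"gripper": 1}
    - {"dx": 0,"dy": 0,"dz": 0,"ax": 0,"ay": 0,"az": 0,"gripper": 1}

```text
clock: 9.3
eef_pos: [560.3, 189.4, 113.4]
eef_rot: [-3.141, -0.005, 0.113]
wrist_force: [-0.4, 0.8, 0.3]
finger_gap: 0.2
finger_force: 0.0
```

```bash
python3 - <<'E'
from h import *
from cell import manip
print(manip.read_state()["eef_pos"],manip.read_state()["wrist_force"])
w=cams.camera("wrist");g=cv2.cvtColor(w["image"],cv2.COLOR_RGB2GRAY)
f=lambda v:"".join("#" if a<100 else "+" if a<145 else "o" if a<173 else "." for a in v)
for y in range(110,230,3): print(y,f(g[y,215:300]))
c=np.array([581.2,194.3]);e0=np.array([-.9937,-.112]);n=np.array([-e0[1],e0[0]])
for q in(.34,.44):
    th=.44-q
    for a,z in((36*np.cos(th)-4*np.sin(th),54+36*np.sin(th)+4*np.cos(th)),(-4.1*np.sin(.22-q),54+4.1*np.cos(.22-q)),(-(36*np.cos(q)-4*np.sin(q)),54+36*np.sin(q)+4*np.cos(q))):
        print(q,np.round(proj(w,[[*(c+a*e0+b*n),z] for b in(18,-18)]),1).tolist())
E
```

```text
[560.32308532 189.41965166 113.43644452] [-0.36455156  0.77900791  0.26496536]
110 #+#######+#+#+++++++++++#+##++#++#+++++#+#++++++++++++++++++#++++++++++++++#+++++###+
113 ++++++++++++++++++++++++++++++++++++++++++++++++++++++++++++++++++++++++++++++++++###
116 ++++++++##++++++++++++++++++++++++++++++++++++++++++++++++++++++++++++++++++++++++###
119 +++++++##+++++++++++++++++++++++++++++++++++++++++++++++++++++++++++++++++++++++++###
122 +++++++++++++++++++++++++++++++++++++++++++++++++++++++++++++++++++++++++++++++++####
125 +++++++++#############++++++++++++++++++++++++++++++++++++++#############++++++++####
128 +++++++++#############++++++++++++++++++++++++++++++++++++++#############++++++++####
131 +++++++++############+++++++++++#+++++++++++++++++++++++++++############+++++++++####
134 +++++++++##########+++++++++++++++++++++++++++++++++++++++++###############++++++####
137 +++++++++##########+++++++++++++++++++++++++++++++++++++++++#################++++####
140 ++++++++++#########+++++++++++++++++++++++++++++++++++++++++###################++####
143 ++++++++++#########+ooooooo
[... 2106 characters left out ...]
########++++++++####++
215 ++++++++++++############+++++++++++#######+++######+++++++++###########++++++++####++
218 ++++++++++++++++++++++++++##################################+++++++++++#######+###+oo
221 ++++++++++++++++++++++++########################################+++++#++++++++####+oo
224 +++++++++++++++++++++++#########################################++++++++++++++###+ooo
227 o+++++++++++++++++++++##########################################++++++++++++++ooooooo
0.34 [[273.7, 210.1], [235.8, 210.2]]
0.34 [[274.0, 173.3], [235.3, 173.3]]
0.34 [[275.2, 138.2], [233.5, 138.3]]
0.44 [[273.5, 209.5], [236.1, 209.6]]
0.44 [[274.0, 173.7], [235.3, 173.8]]
0.44 [[275.4, 140.6], [233.2, 140.6]]
```

The rocker is fully on: the corners match q=0.44. Next, the square key.

Request:
jog_arm:
  commands:
    - {"dx": 0,"dy": 0,"dz": 0,"ax": 0,"ay": 0,"az": 0.79,"gripper": 1}
    - {"dx": 0,"dy": 0,"dz": 0,"ax": 0,"ay": 0,"az": 0.79,"gripper": 1}
    - {"dx": 0.18,"dy": 0.96,"dz": 0,"ax": 0,"ay": 0,"az": 0,"gripper": 1}
    - {"dx": 0.18,"dy": 0.96,"dz": 0,"ax": 0,"ay": 0,"az": 0,"gripper": 1}
    - {"dx": 0.18,"dy": 0.96,"dz": 0,"ax": 0,"ay": 0,"az": 0,"gripper": 1}
    - {"dx": 0.18,"dy": 0.96,"dz": 0,"ax": 0,"ay": 0,"az": 0,"gripper": 1}
    - {"dx": 0.18,"dy": 0.96,"dz": 0,"ax": 0,"ay": 0,"az": 0,"gripper": 1}
    - {"dx": 0.18,"dy": 0.96,"dz": 0,"ax": 0,"ay": 0,"az": 0,"gripper": 1}
    - {"dx": 0.18,"dy": 0.96,"dz": 0,"ax": 0,"ay": 0,"az": 0,"gripper": 1}
    - {"dx": 0.18,"dy": 0.96,"dz": 0,"ax": 0,"ay": 0,"az": 0,"gripper": 1}

```text
clock: 10.6
eef_pos: [565.3, -124.6, 109.2]
eef_rot: [-3.141, 0.002, -0.163]
wrist_force: [1.1, -0.1, 1.2]
finger_gap: 0.5
finger_force: 0.0
```

Request:
jog_arm:
  commands:
    - {"dx": 0.18,"dy": 0.96,"dz": 0,"ax": 0,"ay": 0,"az": 0,"gripper": 1}
    - {"dx": 0.18,"dy": 0.96,"dz": 0,"ax": 0,"ay": 0,"az": 0,"gripper": 1}
    - {"dx": 0.18,"dy": 0.96,"dz": 0,"ax": 0,"ay": 0,"az": 0,"gripper": 1}
    - {"dx": 0.18,"dy": 0.96,"dz": 0,"ax": 0,"ay": 0,"az": 0,"gripper": 1}
    - {"dx": 0,"dy": 0,"dz": 0,"ax": 0,"ay": 0,"az": 0,"gripper": 1}
    - {"dx": 0,"dy": 0,"dz": 0,"ax": 0,"ay": 0,"az": 0,"gripper": 1}

```text
clock: 11.35
eef_pos: [569.0, -278.9, 109.5]
eef_rot: [-3.141, 0.002, -0.163]
wrist_force: [0.3, 0.6, -0.2]
finger_gap: 0.3
finger_force: 0.0
```

```bash
python3 - <<'E'
from h import *
from cell import manip
st=manip.read_state();print(st["eef_pos"],st["eef_rot"],st["wrist_force"])
w=cams.camera("wrist")
p=proj(w,[(570.6,-278.4,71),(514.5,-206.7,71),(*st["eef_pos"][:2],71)]);print(p)
g=cv2.cvtColor(w["image"],cv2.COLOR_RGB2GRAY)
cv2.imwrite("pics/w5.png",cv2.convertScaleAbs(cv2.resize(w["image"],(800,600),interpolation=cv2.INTER_CUBIC)[:,:,::-1],alpha=1.2))
E
```

```text
[ 569.01876221 -278.87314012  109.5125513 ] [-3.14083009e+00  1.61432764e-03 -1.62986309e-01] [ 0.30370393  0.5992913  -0.20758048]
[[256.3982751  198.31194787]
 [191.91275121 265.82792549]
 [257.21472437 199.90547201]]
```

View pics/w5.png

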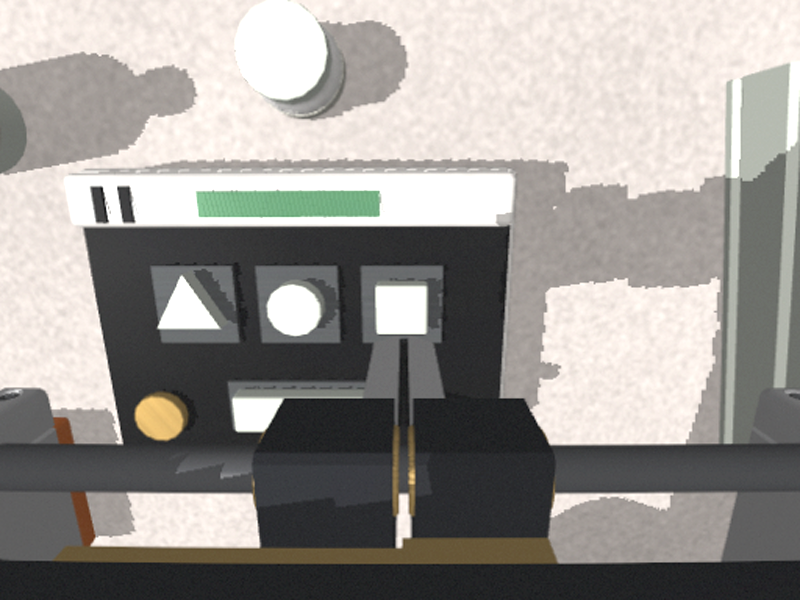

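Wrist view: the square key is at view (401,308), about 1 px from where I predicted, and the fingers are in line with it. Going down.

Request:
jog_arm:
  commands:
    - {"dx": 0.03,"dy": 0,"dz": 0.6,"ax": 0,"ay": 0,"az": 0,"gripper": 1}
    - {"dx": 0,"dy": 0,"dz": 0.6,"ax": 0,"ay": 0,"az": 0,"gripper": 1}
    - {"dx": 0,"dy": 0,"dz": 0.2,"ax": 0,"ay": 0,"az": 0,"gripper": 1}
    - {"dx": 0,"dy": 0,"dz": 0.05,"ax": 0,"ay": 0,"az": 0,"gripper": 1}
    - {"dx": 0,"dy": 0,"dz": 0,"ax": 0,"ay": 0,"az": 0,"gripper": 1}
    - {"dx": 0,"dy": 0,"dz": 0,"ax": 0,"ay": 0,"az": 0,"gripper": 1}

```text
clock: 12.15
eef_pos: [570.9, -280.0, 53.5]
eef_rot: [3.141, -0.001, -0.163]
wrist_force: [-0.5, 0.4, -0.1]
finger_gap: 0.6
finger_force: 0.0
```

Request:
jog_arm:
  commands:
    - {"dx": 0,"dy": 0,"dz": 0.05,"ax": 0,"ay": 0,"az": 0,"gripper": 1}
    - {"dx": 0,"dy": 0,"dz": 0.05,"ax": 0,"ay": 0,"az": 0,"gripper": 1}

```text
clock: 12.4
eef_pos: [570.6, -279.9, 48.7]
eef_rot: [3.142, -0.0, -0.163]
wrist_force: [-0.1, 0.1, -0.1]
finger_gap: 0.3
finger_force: 0.0
```

Request:
jog_arm:
  commands:
    - {"dx": 0,"dy": 0,"dz": 0.05,"ax": 0,"ay": 0,"az": 0,"gripper": 1}
    - {"dx": 0,"dy": 0,"dz": 0.05,"ax": 0,"ay": 0,"az": 0,"gripper": 1}

```text
clock: 12.65
eef_pos: [570.5, -279.9, 44.6]
eef_rot: [3.142, -0.0, -0.163]
wrist_force: [-1.7, 0.7, 3.4]
finger_gap: 0.7
finger_force: 1.2
```

Request:
jog_arm:
  commands:
    - {"dx": 0,"dy": 0,"dz": 0.05,"ax": 0,"ay": 0,"az": 0,"gripper": 1}
    - {"dx": 0,"dy": 0,"dz": 0.05,"ax": 0,"ay": 0,"az": 0,"gripper": 1}

```text
clock: 12.9
eef_pos: [570.6, -279.9, 40.6]
eef_rot: [3.142, -0.0, -0.163]
wrist_force: [-0.7, 0.9, 2.2]
finger_gap: 0.6
finger_force: 1.2
```

Contact came as predicted. Pushing to the stop.

Request:
jog_arm:
  commands:
    - {"dx": 0,"dy": 0,"dz": 0.05,"ax": 0,"ay": 0,"az": 0,"gripper": 1}
    - {"dx": 0,"dy": 0,"dz": 0.03,"ax": 0,"ay": 0,"az": 0,"gripper": 1}
    - {"dx": 0,"dy": 0,"dz": 0,"ax": 0,"ay": 0,"az": 0,"gripper": 1}

```text
clock: 13.28
eef_pos: [570.8, -280.0, 39.3]
eef_rot: [3.141, -0.001, -0.163]
wrist_force: [-9.0, 3.8, 17.8]
finger_gap: 0.2
finger_force: 9.4
```

The key is fully down (17.8 N hard stop at 65 mm). Now lifting and moving over the bar.

Request:
jog_arm:
  commands:
    - {"dx": 0,"dy": 0,"dz": -0.3,"ax": 0,"ay": 0,"az": 0,"gripper": 1}
    - {"dx": 0,"dy": 0,"dz": -0.9,"ax": 0,"ay": 0,"az": 0,"gripper": 1}
    - {"dx": -0.84,"dy": -0.79,"dz": 0,"ax": 0,"ay": 0,"az": 0,"gripper": 1}
    - {"dx": -0.84,"dy": -0.79,"dz": 0,"ax": 0,"ay": 0,"az": 0,"gripper": 1}
    - {"dx": 0,"dy": 0,"dz": 0,"ax": 0,"ay": 0,"az": 0,"gripper": 1}
    - {"dx": 0,"dy": 0,"dz": 0,"ax": 0,"ay": 0,"az": 0,"gripper": 1}

```text
clock: 14.02
eef_pos: [515.1, -207.1, 85.9]
eef_rot: [3.141, -0.001, -0.163]
wrist_force: [-0.3, 0.5, 0.4]
finger_gap: 0.2
finger_force: 0.0
```

```bash
python3 - <<'E'
from h import *
from cell import manip
st=manip.read_state();print(st["eef_pos"],st["eef_rot"])
t=cams.camera("top");w=cams.camera("wrist")
g=cv2.cvtColor(w["image"],cv2.COLOR_RGB2GRAY)
f=lambda v:"".join("#" if a<100 else "+" if a<150 else "." for a in v)
for y in range(60,250,6): print(y,f(g[y,80:430:3]))
print(proj(w,[(514.5,-206.7,71),(570.6,-278.4,65),(580.5,-217.6,71),(590.6,-157.3,71)]))
E
```

```text
[ 515.14812095 -207.08384034   85.88877607] [ 3.14121549e+00 -1.13916396e-03 -1.63021094e-01]
60 .......................................................+...+...........+...............+...............+..........+++
66 ......###########################################################################################################++++
72 ......###########################################################################################################++++
78 ......##########################################################################################################+++++
84 ......+#########################################################################################################+++++
90 .......#########################################################################################################+++++
96 .......########################+################################################################################++++.
102 .......#######################...+#############################################################################+++++.
108 .......+##################+##....
[... 2307 characters left out ...]
......+#############+..........+############......++++############################+++++++......
228 +++++++++....#######.......###############################################################################...........
234 ++++++++.....#############################################################################################...........
240 +++++++++....############################################################################################+...........
246 +++++++++...........................................################.................................................
[[256.55956447 209.38706767]
 [335.9902101  124.42568284]
 [256.32914561 124.90070477]
 [175.09533237 124.92014413]]
```

The bar is centred where predicted, at (257,210) in the wrist view. Pressing down, then holding.

Request:
jog_arm:
  commands:
    - {"dx": 0,"dy": 0,"dz": 0.45,"ax": 0,"ay": 0,"az": 0,"gripper": 1}
    - {"dx": 0,"dy": 0,"dz": 0.45,"ax": 0,"ay": 0,"az": 0,"gripper": 1}
    - {"dx": 0,"dy": 0,"dz": 0.1,"ax": 0,"ay": 0,"az": 0,"gripper": 1}
    - {"dx": 0,"dy": 0,"dz": 0.1,"ax": 0,"ay": 0,"az": 0,"gripper": 1}
    - {"dx": 0,"dy": 0,"dz": 0.08,"ax": 0,"ay": 0,"az": 0,"gripper": 1}
    - {"dx": 0,"dy": 0,"dz": 0.02,"ax": 0,"ay": 0,"az": 0,"gripper": 1}
    - {"dx": 0,"dy": 0,"dz": 0,"ax": 0,"ay": 0,"az": 0,"gripper": 1}

```text
clock: 15.0
eef_pos: [514.6, -206.7, 39.3]
eef_rot: [3.141, -0.001, -0.163]
wrist_force: [-11.3, 5.2, 22.3]
finger_gap: 0.2
finger_force: 10.9
```

Full stop reached (22 N, same 39.3 level as the key). Holding 1.25 s or more here, then releasing in the next call.

Request:
jog_arm:
  commands:
    - {"dx": 0,"dy": 0,"dz": 0,"ax": 0,"ay": 0,"az": 0,"gripper": 1}
    - {"dx": 0,"dy": 0,"dz": 0,"ax": 0,"ay": 0,"az": 0,"gripper": 1}
    - {"dx": 0,"dy": 0,"dz": 0,"ax": 0,"ay": 0,"az": 0,"gripper": 1}
    - {"dx": 0,"dy": 0,"dz": 0,"ax": 0,"ay": 0,"az": 0,"gripper": 1}
    - {"dx": 0,"dy": 0,"dz": 0,"ax": 0,"ay": 0,"az": 0,"gripper": 1}
    - {"dx": 0,"dy": 0,"dz": 0,"ax": 0,"ay": 0,"az": 0,"gripper": 1}
    - {"dx": 0,"dy": 0,"dz": 0,"ax": 0,"ay": 0,"az": 0,"gripper": 1}
    - {"dx": 0,"dy": 0,"dz": 0,"ax": 0,"ay": 0,"az": 0,"gripper": 1}
    - {"dx": 0,"dy": 0,"dz": 0,"ax": 0,"ay": 0,"az": 0,"gripper": 1}
    - {"dx": 0,"dy": 0,"dz": 0,"ax": 0,"ay": 0,"az": 0,"gripper": 1}

```text
clock: 16.25
eef_pos: [514.6, -206.7, 39.3]
eef_rot: [3.141, -0.001, -0.163]
wrist_force: [-11.3, 4.1, 22.4]
finger_gap: 0.6
finger_force: 10.9
```

Request:
jog_arm:
  commands:
    - {"dx": 0,"dy": 0,"dz": 0,"ax": 0,"ay": 0,"az": 0,"gripper": 1}
    - {"dx": 0,"dy": 0,"dz": -0.3,"ax": 0,"ay": 0,"az": 0,"gripper": 1}
    - {"dx": 0,"dy": 0,"dz": -0.9,"ax": 0,"ay": 0,"az": 0,"gripper": 1}
    - {"dx": 0,"dy": 0,"dz": -0.9,"ax": 0,"ay": 0,"az": 0,"gripper": 1}
    - {"dx": 0,"dy": 0,"dz": 0,"ax": 0,"ay": 0,"az": 0,"gripper": 1}
    - {"dx": 0,"dy": 0,"dz": 0,"ax": 0,"ay": 0,"az": 0,"gripper": 1}

```text
clock: 17.0
eef_pos: [514.3, -206.5, 120.9]
eef_rot: [-3.141, 0.0, -0.163]
wrist_force: [0.7, 0.0, -0.1]
finger_gap: 0.4
finger_force: 0.0
```

```bash
python3 - <<'E'
from cell import manip,job
s=manip.read_state();print(s["eef_pos"],s["wrist_force"],s["clock"])
print(job.sign_off())
E
```

```text
[ 514.30915767 -206.46240946  120.87056395] [ 0.66082448  0.02966626 -0.07164525] 17.0
the job is handed in; nothing more can be done
None
```

I tipped the rocker fully over, pressed the square key to its stop, held the start bar at its stop for over 1.25 s and released it, then handed the job in at 17.0 s; sign-off returned no verdict, and I took no picture after lifting off the bar.

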